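# Lock the castle nut of the wheel bearing

### The job

The castle nut on the wheel's bearing pedestal is nipped up but not locked: by its cross bar, turn it on clockwise (seen from above) to the next slot that lines up with the lock pin, and push the pin fully home through that slot. Do not slacken the nut, do not force the pin against a tooth, and leave the loop tool, the beaker and the dish beside the pedestal where they are.

Things in the scene. Friction and masses are not known exactly. Their poses are not given: they have to be found in the camera images.
- pedestal: Grey iron bearing pedestal with an upright spindle, bolted down. Origin on the table top under the spindle axis; z up. Foot 166 x 110 x 14 mm (x -103 to +63 mm), round hub of radius 50 mm, and a pin guide block (28 x 38 mm, 77 mm high) at x = -70 mm. The lock pin lies along its x axis, 62 mm up, on the -x side, pointing at the spindle.
- nut_grip (a point): Centre of the nut's cross bar, on the spindle axis, 103 mm above the table; turns with the nut. The bar is a dark steel block 70 mm long (along this point's x axis), 20 mm thick (y) and 40 mm high (83 to 123 mm above the table). Under it lies a round cap of radius 26 mm (top at 84 mm).
- crown_mid (a point): Fixed point on the spindle axis, 63 mm above the table, in the middle of the nut's castle crown: six teeth of outer radius 42 mm, 50 to 76 mm above the table, with six open slots 14 mm wide, one every 60 degrees. How the slots lie relative to the bar differs and is not measured. The pin's round tip centres the nut if a slot is within about 5 degrees of it, else it stops on a tooth.
- nut (a joint): Angle of the nut (bar and crown together), rad, growing clockwise seen from above. At the start within 0.04 of 0; at 0 the bar lies along the pedestal's x axis. The next slot comes in line with the pin somewhere between 0.30 and 0.84. It turns against about 0.1 N m of friction and stays where it is left.
- pin_plate (a point): Centre of the outer face (the pedestal's -x side) of the thumb plate of the lock pin, 85 mm above the table, its axes along the pedestal's. The plate is upright, 44 mm wide (y), 66 mm high (42 to 108 mm above the table) and 8 mm thick; at the start this face is about 130 mm from the spindle axis. It is pushed along the pedestal's +x.
- lock_pin (a joint): Travel of the lock pin, m: 0 fully out, 0.034 fully home through the slot and in the spindle's cross hole. At the start 0 to 0.004. On a tooth it stops at about 0.008 to 0.013. Slides against about 2.5 N of friction, has no spring and stays where it is left. Steel pin of 11 mm diameter with a round tip.
- loop_tool: Clay loop tool: wooden handle and wire loop, 185 x 31 x 16 mm, lying on the table beside the pedestal; origin under its middle.
- beaker: Pale grey tapered beaker, 70 mm across, 78 mm high, standing beside the pedestal; origin at the centre of its underside.
- dish: Small pink bisque dish, 72 mm across, 24 mm high, beside the pedestal; origin at the centre of its underside.

How it is judged:
By the outcome, as a careful person would: the job done as asked, in the order asked, and still so for the second after the job is handed in, with the robot touching nothing.
It also fails if it takes over 72 s, if anything falls off the work surface, if the arm or the gripper's body presses on something with over 40 N, if the wrist force passes 120 N, or if a joint passes its speed limit or range.

### The arm

A 7-joint arm with a two-finger parallel gripper is mounted at the origin on a cart in front of the work surface, level with it; the furniture and walls round the work are solid. World frame = base frame: x ahead of the robot, y to its left, z up, the work surface at z = 0. Lengths are in m, angles in degrees, forces in N, time in s.
With the tool pointing down it reaches from about 0.425 to 0.875 m from the base axis. Payload 4.7 kg.
Tool frame: the origin (TCP) lies on the centre line of the jaws, within the pads' length; the fingertips stand 8 mm ahead of it and the grasp point (between the pads) lies 11 mm behind it; z points along the fingers, y is the direction in which the jaws open and shut (so a half turn about z gives the same grasp; the last joint's range is limited). The gripper opens to 87 mm and grips with 3 to 60 N. Pads are 19 mm wide; open, the fingers measure 117 mm over their backs; the gripper's body (75 mm by 190 mm) begins 51 mm behind the grasp point.
Start: joints at [74.146, 18.392, -4.016, 83.108, 1.295, 78.541, -3.26], TCP at [0.186, -0.623, 0.199] pointing down, gripper open.
Joint ranges: [-163.93, 163.93], [-17.29, 119.83], [-79.2, 71.16], [3.27, 140.29], [-89.18, 269.18], [5.43, 117.66], [-154.24, 154.24]. Speed limits (degrees/s): [147.25, 147.25, 180, 180, 180, 180, 180].

### API

Orientations are given as [roll, pitch, yaw] about the fixed x, y, z axes, in that order (R = Rz(yaw) Ry(pitch) Rx(roll)).
In Python, from cell import env gives the robot as it stands. The module is installed in compiled form; this text tells all that it offers.
- The arm moves only by the tool move_arm, never from a script. Its argument "steps" is a list of rows, each a list of 2 entries, a list of its own where there are three numbers: the shift along the tool's x, y, z in m, then the turn about the tool's z in rad. A call has 1 to 20 rows; each row is the pose to reach, as a shift and turn from the pose commanded when the call began, along the tool's axes at that moment; what a row does not reach only later rows make up. A row lasts 1/8 s, in which the tool goes at most 62.5 mm and 10.7 degrees, less where a joint would pass 70% of its speed; a pose out of reach is approached as far as the arm can. A call with a gripper value outside its range is refused whole. "hand" is the closure, from -1 (fully open) to 1 (shut), set as the call begins (left out, the last holds). The fingers move at their own pace and stop on an object; "squeeze" is the grip in N (left out, the last holds). Time passes only in rows, so rows that repeat a pose let the fingers close. It gives the time, the measured TCP pose, the force and the opening at its end, in the units of the state.
- env.get_obs(): the state, without advancing time (a new reading comes with each control period).
- env.read_camera(name): name is "side" or "top" or "wrist"; returns (picture, depth): 420x560x3 uint8, red, green, blue; 420x560 float32, m along the optical axis (not along the pixel's ray), 0 where there is no reading.
- env.calibration(name): a dict with "intrinsics" (3x3 intrinsics, pixels), "position" and "orientation" of the camera in the world; the wrist camera has in their place "mount" (4x4, takes a point from camera to tool coordinates, whose origin is the TCP and whose axes are the flange's). Camera axes: x right, y up, looking along -z (the intrinsics and any distortion apply to the point x, -y, -z); pixel columns grow to the right and rows downward; lengths in m; the calibration is good to about 2 mm. A picture is of the moment at which its call begins: read the wrist's pose just before it. calibration takes no time and is no camera call.
- env.sign_off(): hands the job in, once; it reports no verdict.
Trained networks look in the newest picture that a camera, given by its name, has taken for a name from the list of things; names that differ only in an ending like _2 or _b are one class to them, and where a whole thing is asked for, a point or a joint stands for the part that bears it (a point fixed in the world has none). Each returns a list of dicts, best first, with "conf" (0 to 1); they miss things now and then, are a little off and sometimes report something else, mostly with a low value. They report only what shows in the picture. A call takes as long as a camera call.
- env.cut_out(camera, query): "region" (420x560 bool, what is visible of it) and "uv" ([column, row] in pixels, amid what is visible of it).
The state is a dict: "time_s": time; "qpos": joint angles; "joint_velocities": joint speeds; "effort": joint torques, N m; "tool_pos": TCP position; "tool_rot": TCP orientation; "force": force on the tool from outside, world axes, zero at the start; "wrist_torque": the same for the moment, N m; "grip_width": finger opening in m.
Only numpy, scipy, OpenCV 4.12 (cv2) and the standard library are available. Lean on these libraries where they do the work, as an engineer would, in place of code of your own. Each camera call takes 0.05 s, during which the arm holds its last target. There are 200 camera calls.

## Working session

There is one attempt and no reset: what is moved stays moved. The work goes in short steps, Python scripts to look and compute and a tool call to move; the robot and the scene stay as the last step left them, time stands still between calls to the robot, and variables do not carry over. Pictures are saved under pics/ and viewed, about 8 in all and at most 12, crops included, and the job is handed in when it is done.

Besides the shell and the picture viewer there is one more tool, called after "Request:" by a JSON object that holds its "api" and its "payload", one argument or row to a line. move_arm: Moves the arm, as the interface text tells. Its arguments: {"type":"object","properties":{"steps":{"type":"array"},"hand":{"type":"number"},"squeeze":{"type":"number"}},"required":["steps"]}

```bash
mkdir -p pics
cat > h.py <<'E'
import numpy as np, cv2
from scipy.spatial.transform import Rotation as R
from cell import env
def campose(n):
    c=env.calibration(n); K=np.array(c["intrinsics"])
    if n=="wrist":
        o=env.get_obs(); T=np.eye(4); T[:3,:3]=rot(o["tool_rot"]); T[:3,3]=o["tool_pos"]
        return K,T@np.array(c["mount"])
    T=np.eye(4); q=np.array(c["orientation"]); T[:3,:3]=q if q.shape==(3,3) else rot(q); T[:3,3]=c["position"]
    return K,T
def rot(v):
    v=np.array(v)
    return v if v.shape==(3,3) else R.from_euler("xyz",v,degrees=True).as_matrix()
def cloud(K,T,d):
    v,u=np.mgrid[:d.shape[0],:d.shape[1]]
    x=(u-K[0,2])/K[0,0]*d; y=(v-K[1,2])/K[1,1]*d
    p=np.stack([x,-y,-d],-1)
    return p@T[:3,:3].T+T[:3,3]
def proj(K,T,P):
    p=(np.atleast_2d(P)-T[:3,3])@T[:3,:3]; p=p*[1,-1,-1]
    return np.stack([K[0,0]*p[:,0]/p[:,2]+K[0,2],K[1,1]*p[:,1]/p[:,2]+K[1,2]],-1)
E
python3 - <<'E'
from h import *
print(env.get_obs()); 
for n in("top","side"): print(env.calibration(n))
im={}
for n in("top","side"):
    K,T=campose(n); p,d=env.read_camera(n); cv2.imwrite(f"pics/{n}0.png",p[:,:,::-1]); P=cloud(K,T,d)
    np.savez(f"{n}0.npz",P=P,p=p,d=d)
    for q in("pedestal","nut_grip","pin_plate","loop_tool","beaker","dish"):
        for r in env.cut_out(n,q)[:1]:
            m=r["region"]&(d>0); X=P[m]; print(n,q,round(r["conf"],2),r["uv"],m.sum(),np.median(X,0).round(3),np.percentile(X,2,0).round(3),np.percentile(X,98,0).round(3))
E
```

```text
{'time_s': 0.0, 'qpos': array([74.14631864, 18.44083632, -4.01259228, 83.17520797,  1.29726158,
       78.54200153, -3.26234214]), 'joint_velocities': array([ 0.04657715, -0.05046491,  0.02492954,  0.00846611,  0.07415181,
        0.00088417, -0.02821961]), 'effort': array([ 1.89170796e-04, -4.91285706e+01, -4.03959313e-01, -3.12524378e+01,
       -6.40598964e-02,  4.39020200e-02,  2.11754282e-04]), 'tool_pos': array([ 0.18609411, -0.62215415,  0.19793837]), 'tool_rot': array([-1.79887314e+02,  8.96953874e-03,  1.66587668e+01]), 'force': array([-0.72946129,  0.37118675, -0.20226675]), 'wrist_torque': array([-0.01421429,  0.00368618, -0.02008124]), 'grip_width': 0.08659682514551005}
{'intrinsics': array([[464.89959815,   0.        , 276.6039013 ],
       [  0.        , 464.89959815, 213.14068854],
       [  0.        ,   0.        ,   1.        ]]), 'position': array([0.27491695, 0.30701855, 0.92600441]), 'orientation': array([ 10.31467609,   2.22447266, -91.31565656])}
{'intrinsics': array([[525.98709829,   0.        , 278.76365665],
       [  0.        , 525.98709829, 200.90598315],
[... 649 characters left out ...]
8 0.44  0.08 ]
top dish 0.97 [231.8, 201.7] 978 [0.462 0.431 0.014] [0.43  0.397 0.008] [0.492 0.462 0.026]
side pedestal 0.64 [316.3, 227.1] 6141 [0.509 0.314 0.05 ] [0.418 0.269 0.   ] [0.579 0.395 0.121]
side nut_grip 0.84 [330.8, 207.4] 2396 [0.535 0.329 0.075] [0.501 0.305 0.036] [0.575 0.359 0.122]
side pin_plate 0.92 [272.4, 220.5] 620 [0.424 0.302 0.069] [0.414 0.284 0.043] [0.46  0.321 0.106]
side loop_tool 0.67 [276.0, 298.6] 422 [0.423 0.195 0.01 ] [ 0.395  0.184 -0.002] [0.504 0.225 0.014]
side beaker 0.88 [235.7, 212.8] 1748 [0.374 0.385 0.052] [0.344 0.374 0.001] [0.405 0.441 0.076]
side dish 0.51 [280.5, 216.5] 211 [0.464 0.45  0.012] [ 0.431  0.287 -0.001] [0.483 0.496 0.1  ]
```

Run:
```python
from h import *
for n in("top","side"):
    f=np.load(n+"0.npz");P=f["P"]
    for nm,lo,hi,c,r in(("bar",.117,.130,(.535,.345),.06),("plate",.09,.115,(.42,.308),.04),("guide",.068,.082,(.47,.322),.03)):
        m=(P[...,2]>lo)&(P[...,2]<hi)&(np.hypot(P[...,0]-c[0],P[...,1]-c[1])<r)
        X=P[m][:,:2].astype(np.float32)
        if len(X)>5: print(n,nm,len(X),cv2.minAreaRect(X),X.mean(0),P[m][:,2].max())
a=cv2.imread("pics/top0.png")[110:270,190:370];b=cv2.imread("pics/side0.png")[120:320,190:430]
a=cv2.resize(a,None,fx=3,fy=3,interpolation=2)[:480];b=cv2.resize(b,(400,333))
o=np.zeros((600,800,3),np.uint8);a=cv2.resize(a,(400,356));o[:356,:400]=a;o[:333,400:]=b
cv2.imwrite("pics/c1.png",o)
```

```text
top bar 409 ((0.5402534008026123, 0.3471401035785675), (0.06957141309976578, 0.020002197474241257), 19.111370086669922) [0.5391852 0.3469351] 0.12841671949246547
top plate 134 ((0.4237329959869385, 0.3074899911880493), (0.008526446297764778, 0.04316968843340874), 19.66922950744629) [0.42269516 0.3074365 ] 0.11055872112050402
top guide 317 ((0.46754029393196106, 0.32220619916915894), (0.05499915033578873, 0.03777027875185013), 18.954057693481445) [0.47280407 0.32431796] 0.08146949329436592
side bar 254 ((0.5394518375396729, 0.3437851369380951), (0.06832131743431091, 0.02243422530591488), 17.419118881225586) [0.53770506 0.34161052] 0.12514714371804703
side plate 179 ((0.42232486605644226, 0.3046025335788727), (0.008920159190893173, 0.045662689954042435), 21.888771057128906) [0.42272097 0.3002605 ] 0.10776103365332557
side guide 236 ((0.4732664227485657, 0.3226277828216553), (0.028376910835504532, 0.041245728731155396), 17.05385398864746) [0.47268227 0.3173904 ] 0.07774201141750481
```

View pics/c1.png

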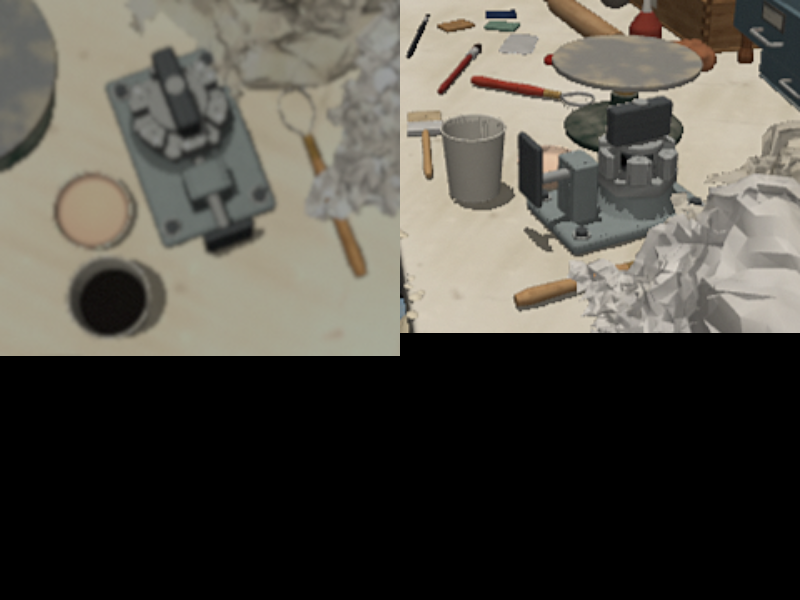

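Run:
```python
from h import *
H=np.full((22,40),-1.)
for n in("top","side"):
    P=np.load(n+"0.npz")["P"].reshape(-1,3); d=np.load(n+"0.npz")["d"].ravel()
    P=P[d>0]; i=((P[:,0]-.2)/.03).astype(int); j=((P[:,1]+.4)/.03).astype(int)
    k=(P[:,0]>.2)&(P[:,1]>-.4)&(i<22)&(j<40); np.maximum.at(H,(i[k],j[k]),P[k,2])
print("cols y from",[round(-.4+.03*j,2) for j in range(40)])
for a in range(22): print(round(.2+.03*a,2),' '.join('%3d'%(h*1000) if h>-1 else ' ..' for h in H[a]))
```

```text
cols y from [-0.4, -0.37, -0.34, -0.31, -0.28, -0.25, -0.22, -0.19, -0.16, -0.13, -0.1, -0.07, -0.04, -0.01, 0.02, 0.05, 0.08, 0.11, 0.14, 0.17, 0.2, 0.23, 0.26, 0.29, 0.32, 0.35, 0.38, 0.41, 0.44, 0.47, 0.5, 0.53, 0.56, 0.59, 0.62, 0.65, 0.68, 0.71, 0.74, 0.77]
0.2 -336 -309 -725 -724 -726 -726 -725 -725 -722 -726 -727 -724 -723 -726 -726 -725 -728 -726 -726 -727 -726 -726 -725 -725 -726 -725 -598 -560 -556 -547 -546 -548 -563 -601 -725 -725 -725 -726 -722 -725
0.23 -724 -727 -723 -723 -728 -725 -725 -727 -725 -724 -725 -724 -727 -726 -725 -724 -724 -726 -727 -432 -430 -364 -365 -361 -358 -727 -558 -539 -535 -538 -538 -544 -540 -557  -3   2   3   5   4   4
0.26 -725 -727 -727 -727 -728 -726 -727 -724 -727 -725 -725 -725 -725 -727 -726 -724 -725 -728 -312 -287 -279 -281 -282 -281   0   0   3   3   3   4   5   5   5   5   5   5   5   6   6   4
0.29 -725 -722 -723 -725 -726 -726 -723 -727 -726 -724 -725 -582 -542 -544  -4   2   4   4   3   3   6   3   4   4   4   4   4   5   5   5   7  12  14  14   4   6   5   4   5   6
0.32 -728 -727 -724 -727 -724 -723   1   4   4   4   4   3  15  12
[... 2213 characters left out ...]
4   5   5   5   5   4   5   5  41  42  41
0.74  ..  ..  ..  ..   3   4   6  ..  ..  ..  ..  ..  .. 237 226  23  19  18  96 112 123 105  99 102 103  94  22 146 156 158 160 159 160 159 160 160 159  38  39  90
0.77  ..  ..  ..  ..   3   3  ..  ..  ..  ..  ..  ..  ..   1 195  16  15  16  15  28  18  67  54  88  ..  19  16 155 160 159 160 190 190 189 158 157 156   5   5  68
0.8  ..  ..  ..  ..   4  ..  ..  ..  ..  ..  ..  ..  ..  .. 155   4  18  23  20  21  20  18   4   3   5   5   5 232 234 234 234 234 234 234 234 234 233   5  62  62
0.83  ..  ..  ..  ..  ..  ..  ..  ..  ..  ..  ..  ..  ..   1   4   4  12  21  47  68  51  36   4   4   4  62  64 234 234 234 234 234 234 234 234 234 234  ..   5   5
```

View pics/top0.png

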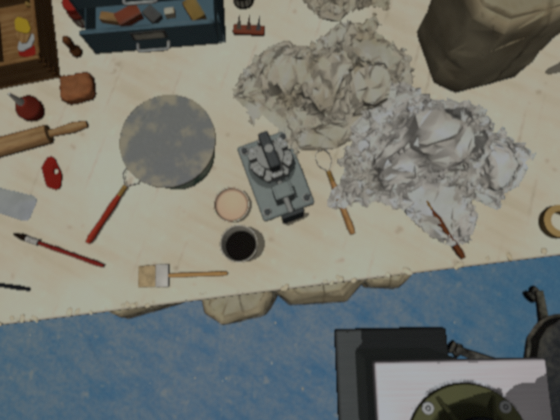

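View pics/side0.png

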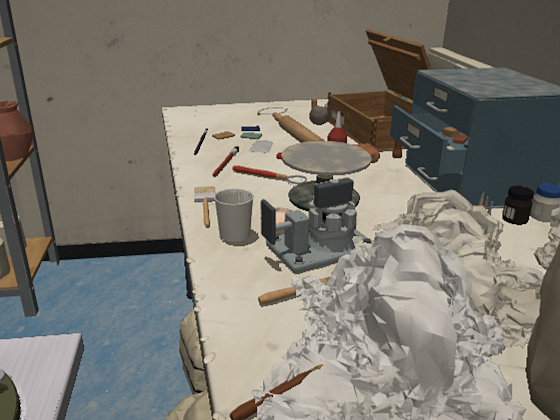

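The top picture shows the pedestal at about (275,178), with the beaker at (240,243), dish at (232,205), loop tool at (340,195) and a tall paper heap to its right. The side picture agrees: bar at (333,195), plate at (270,220). I'll plan the swing at z≈0.36, which clears the heap.

```bash
cat >> h.py <<'E'
def rows(targets):
    "targets: world x,y,z,yaw(deg) -> rows from present pose (assumed tool down)"
    o=env.get_obs(); Rt=rot(o["tool_rot"]); y0=o["tool_rot"][2]
    return [[[round(float(v),3) for v in Rt.T@(np.array(t[:3])-o["tool_pos"])],round(float(np.radians(y0-t[3])),3)] for t in targets]
E
python3 - <<'E'
from h import *
print(env.calibration("wrist"))
s=np.linspace(0,1,21)[1:]
az=np.radians(-73.3+ s*106); r=.649-.01*s
print(str(rows([(r[i]*np.cos(az[i]),r[i]*np.sin(az[i]),.198+.15*min(1,(i+1)/5),16.66+182.3*s[i]) for i in range(20)])).replace(' ',''))
E
```

```text
{'intrinsics': array([[357.53932654,   0.        , 278.81934342],
       [  0.        , 357.53932654, 212.28917999],
       [  0.        ,   0.        ,   1.        ]]), 'mount': array([[ 2.54522359e-04,  9.59827231e-01,  2.80591556e-01,
         7.68478366e-02],
       [ 9.99999838e-01, -1.01435537e-04, -5.60108538e-04,
        -2.57554501e-04],
       [-5.09145472e-04,  2.80591653e-01, -9.59827102e-01,
        -1.86261242e-01],
       [ 0.00000000e+00,  0.00000000e+00,  0.00000000e+00,
         1.00000000e+00]])}
[[[0.06,-0.004,-0.029],-0.159],[[0.12,-0.013,-0.059],-0.318],[[0.178,-0.027,-0.089],-0.477],[[0.234,-0.047,-0.119],-0.636],[[0.289,-0.072,-0.149],-0.795],[[0.341,-0.101,-0.149],-0.955],[[0.39,-0.135,-0.149],-1.114],[[0.435,-0.174,-0.149],-1.273],[[0.477,-0.217,-0.149],-1.432],[[0.515,-0.263,-0.149],-1.591],[[0.548,-0.312,-0.149],-1.75],[[0.576,-0.364,-0.149],-1.909],[[0.6,-0.419,-0.149],-2.068],[[0.618,-0.476,-0.149],-2.227],[[0.631,-0.534,-0.149],-2.386],[[0.638,-0.592,-0.149],-2.545],[[0.641,-0.652,-0.149],-2.704],[[0.637,-0.711,-0.149],-2.864],[[0.628,-0.769,-0.149],-3.023],[[0.614,-0.827,-0.149],-3.182]]
```

Request:
{"api": "move_arm", "payload": {
  "steps": [
    [[0.06,-0.004,-0.03],-0.16],
    [[0.12,-0.013,-0.06],-0.32],
    [[0.178,-0.027,-0.09],-0.48],
    [[0.234,-0.047,-0.12],-0.64],
    [[0.289,-0.072,-0.15],-0.8],
    [[0.341,-0.101,-0.15],-0.955],
    [[0.39,-0.135,-0.15],-1.114],
    [[0.435,-0.174,-0.15],-1.273],
    [[0.477,-0.217,-0.15],-1.432],
    [[0.515,-0.263,-0.15],-1.59],
    [[0.548,-0.312,-0.15],-1.75],
    [[0.576,-0.364,-0.15],-1.91],
    [[0.6,-0.419,-0.15],-2.07],
    [[0.618,-0.476,-0.15],-2.23],
    [[0.631,-0.534,-0.15],-2.39],
    [[0.638,-0.592,-0.15],-2.545],
    [[0.641,-0.652,-0.15],-2.7],
    [[0.637,-0.711,-0.15],-2.86],
    [[0.628,-0.769,-0.15],-3.02],
    [[0.614,-0.827,-0.15],-3.18]
  ]
}}

```text
time_s: 3.2
tool_pos: [0.5368, 0.347, 0.3489]
tool_rot: [-180.0, 0.0, -160.9]
force: [0.6, 0.1, 0.2]
grip_width: 0.0867
```

Request:
{"api": "move_arm", "payload": {
  "steps": [
    [[0,0,0.06],0],
    [[0,0,0.11],0],
    [[0,0,0.11],0],
    [[0,0,0.11],0]
  ]
}}

```text
time_s: 3.7
tool_pos: [0.5384, 0.3461, 0.2413]
tool_rot: [179.9, 0.1, -161.2]
force: [-0.2, 0.6, 0.9]
grip_width: 0.0872
```

Run:
```python
from h import *
K,T=campose("wrist"); p,d=env.read_camera("wrist"); P=cloud(K,T,d); np.savez("w1.npz",P=P,p=p,d=d,K=K,T=T)
cv2.imwrite("pics/w1.png",p[:,:,::-1])
print(env.get_obs()["qpos"])
for nm,lo,hi,c,r in(("bar",.115,.132,(.538,.346),.05),("plate",.095,.115,(.42,.308),.04),("guide",.070,.084,(.472,.323),.026)):
    m=(P[...,2]>lo)&(P[...,2]<hi)&(np.hypot(P[...,0]-c[0],P[...,1]-c[1])<r)
    print(nm,m.sum(),cv2.minAreaRect(P[m][:,:2].astype(np.float32)),np.median(P[m][:,2]))
```

```text
[  5.8339267   25.12992477 -56.33428803  79.62462184  20.78768252
  85.84307705  59.51304153]
bar 1720 ((0.5395326018333435, 0.34493133425712585), (0.06836318969726562, 0.019809937104582787), 19.256454467773438) 0.12345385244349846
plate 599 ((0.4239865243434906, 0.3057640790939331), (0.007354226429015398, 0.0431327149271965), 18.923030853271484) 0.10775828418226041
guide 1192 ((0.47432172298431396, 0.32276082038879395), (0.02775602415204048, 0.038050565868616104), 18.83828353881836) 0.07718851977402261
```

View pics/w1.png

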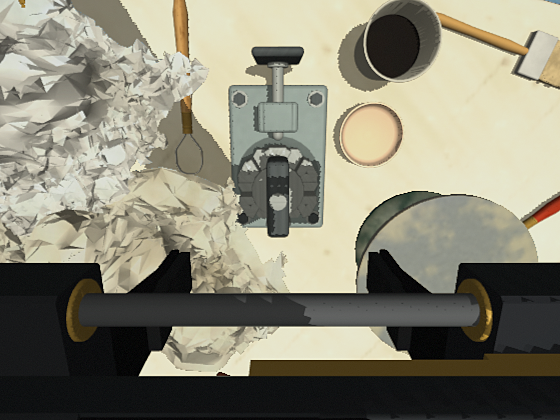

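The wrist picture shows the bar at (278,200), the crown round it, the guide at (278,117), and the pin plate at (278,55). Now I'll find the slots from the crown's depth, by angle from the pin direction.

Run:
```python
from h import *
c=np.array([.5395,.3449])
for f in("w1","top0","side0"):
    P=np.load(f+".npz")["P"].reshape(-1,3)
    q=P[:,:2]-c; r=np.hypot(*q.T); a=(np.degrees(np.arctan2(q[:,1],q[:,0]))-198.85+180)%360-180
    for r0,r1 in((.030,.041),):
        k=(r>r0)&(r<r1); bins=np.arange(-120,124,4)
        hi,_=np.histogram(a[k&(P[:,2]>.070)&(P[:,2]<.084)],bins); lo,_=np.histogram(a[k&(P[:,2]<.068)&(P[:,2]>.03)],bins)
        print(f); print(' '.join(f"{int(b)}:{x}/{y}" for b,x,y in zip(bins,hi,lo)))
f=np.load("w1.npz"); p=f["p"][130:250,220:340,::-1]; cv2.imwrite("pics/w1c.png",cv2.resize(p,(720,600)[0:1]*1+(600,) if 0 else (600,600),interpolation=cv2.INTER_CUBIC))
```

```text
w1
-120:25/0 -116:25/0 -112:24/0 -108:29/6 -104:19/40 -100:0/24 -96:0/20 -92:0/25 -88:0/4 -84:0/0 -80:16/0 -76:28/0 -72:27/0 -68:26/0 -64:30/0 -60:27/0 -56:29/0 -52:26/1 -48:29/3 -44:19/34 -40:0/21 -36:0/23 -32:0/26 -28:0/28 -24:0/17 -20:16/4 -16:21/4 -12:22/0 -8:23/0 -4:27/1 0:18/2 4:23/0 8:22/0 12:21/2 16:20/5 20:0/12 24:0/26 28:0/25 32:0/25 36:0/21 40:14/30 44:27/10 48:28/2 52:30/0 56:28/0 60:27/0 64:27/0 68:29/0 72:25/0 76:25/0 80:2/0 84:0/0 88:0/22 92:0/20 96:0/23 100:13/36 104:28/17 108:26/0 112:24/0 116:25/0
top0
-120:7/0 -116:8/0 -112:6/0 -108:10/10 -104:6/13 -100:0/6 -96:0/6 -92:0/0 -88:0/0 -84:2/0 -80:7/0 -76:8/0 -72:6/0 -68:8/0 -64:8/0 -60:8/1 -56:6/2 -52:8/4 -48:9/10 -44:0/8 -40:0/8 -36:0/8 -32:0/7 -28:0/11 -24:0/5 -20:10/5 -16:6/5 -12:9/4 -8:8/5 -4:8/5 0:7/4 4:8/5 8:8/2 12:5/4 16:4/6 20:0/7 24:0/6 28:0/8 32:0/6 36:0/6 40:5/8 44:6/3 48:6/3 52:9/4 56:7/0 60:6/0 64:5/0 68:10/3 72:5/0 76:2/0 80:4/0 84:0/0 88:0/0 92:0/3 96:0/7 100:2/5 104:7/13 108:6/0 112:7/0 116:6/0
side0
-120:0/0 -116:0/0 -112:0/0 -108:0/0 -104:0/0 -100:0/0 -96:0/0 -92:0/0 -88:0/0 -84:0/0 -80:0/0 -76:0/0 -72:0/0 -68:0/0 -64:1/0 -60:1/0 -56:2/0 -52:3/0 -48:8/2 -44:7/1 -40:0/0 -36:0/0 -32:0/0 -28:0/2 -24:1/3 -20:4/5 -16:5/6 -12:4/5 -8:7/11 -4:4/10 0:6/10 4:6/12 8:6/16 12:11/21 16:6/40 20:0/11 24:0/10 28:0/14 32:0/18 36:0/17 40:4/30 44:5/29 48:7/21 52:7/27 56:4/23 60:5/31 64:8/24 68:5/27 72:6/24 76:4/26 80:2/20 84:0/20 88:0/12 92:0/8 96:0/7 100:6/33 104:9/33 108:6/13 112:6/9 116:5/7
```

View pics/w1c.png

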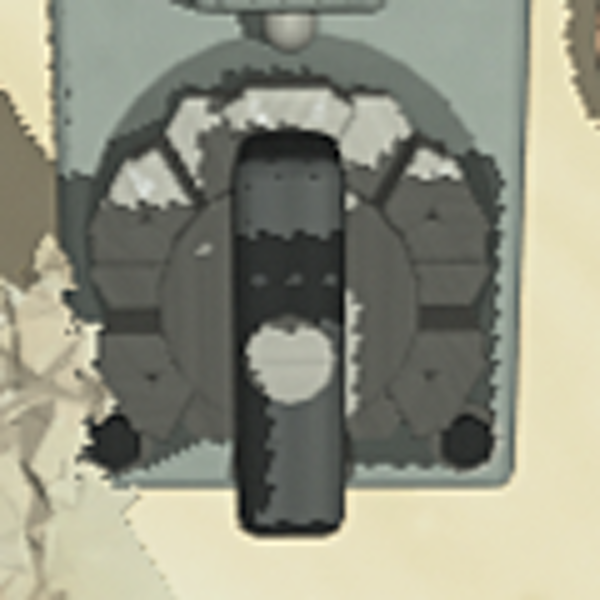

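Slots lie at about ±30° and ±90° from the pin, so the next one needs roughly 29.5° (0.515 rad) clockwise. I'll grip the bar first.

Request:
{"api": "move_arm", "payload": {
  "steps": [
    [[-0.0005,-0.0015,0.05],0],
    [[-0.0005,-0.0015,0.09],0],
    [[-0.0005,-0.0015,0.12],0],
    [[-0.0005,-0.0015,0.14],0],
    [[-0.0005,-0.0015,0.14],0],
    [[-0.0005,-0.0015,0.14],0]
  ],
  "hand": -1
}}

```text
time_s: 4.5
tool_pos: [0.5394, 0.3453, 0.1009]
tool_rot: [180.0, 0.2, -161.1]
force: [0.4, -0.7, 1.1]
grip_width: 0.087
```

Request:
{"api": "move_arm", "payload": {
  "steps": [
    [[0,0,0],0],
    [[0,0,0],0],
    [[0,0,0],0],
    [[0,0,0],0],
    [[0,0,0],0],
    [[0,0,0],0],
    [[0,0,0],0],
    [[0,0,0],0]
  ],
  "hand": 1,
  "squeeze": 20
}}

```text
time_s: 5.5
tool_pos: [0.5382, 0.3449, 0.099]
tool_rot: [180.0, 0.0, -161.1]
force: [0.3, 0.7, -0.4]
grip_width: 0.0177
```

Request:
{"api": "move_arm", "payload": {
  "steps": [
    [[0,0,0],0.06],
    [[0,0,0],0.12],
    [[0,0,0],0.18],
    [[0,0,0],0.24],
    [[0,0,0],0.3],
    [[0,0,0],0.36],
    [[0,0,0],0.42],
    [[0,0,0],0.47],
    [[0,0,0],0.5],
    [[0,0,0],0.515],
    [[0,0,0],0.515],
    [[0,0,0],0.515]
  ]
}}

```text
time_s: 7.0
tool_pos: [0.5391, 0.3447, 0.1]
tool_rot: [179.9, 0.1, 169.4]
force: [-0.5, -0.4, 5.6]
grip_width: 0.0007
```

Request:
{"api": "move_arm", "payload": {
  "steps": [
    [[0,0,0],0],
    [[0,0,0],0],
    [[0,0,0],0],
    [[0,0,0],0]
  ],
  "hand": -1
}}

```text
time_s: 7.5
tool_pos: [0.5384, 0.3452, 0.0995]
tool_rot: [179.9, 0.0, 169.4]
force: [0.0, -0.0, 1.8]
grip_width: 0.0324
```

Request:
{"api": "move_arm", "payload": {
  "steps": [
    [[0,0,-0.03],0],
    [[0,0,-0.08],0],
    [[0,0,-0.14],-0.17],
    [[0,0,-0.14],-0.34],
    [[0,0,-0.14],-0.515],
    [[0,0,-0.14],-0.515],
    [[0,0,-0.14],-0.515]
  ]
}}

```text
time_s: 8.38
tool_pos: [0.5381, 0.3437, 0.2381]
tool_rot: [-180.0, -0.1, -161.3]
force: [-0.2, 0.4, 0.3]
grip_width: 0.0866
```

Run:
```python
from h import *
K,T=campose("wrist"); p,d=env.read_camera("wrist"); P=cloud(K,T,d); np.savez("w2.npz",P=P,p=p,d=d,K=K,T=T)
print(env.get_obs()["qpos"],env.get_obs()["tool_pos"])
for nm,lo,hi,c,r in(("bar",.115,.132,(.538,.346),.05),("plate",.095,.115,(.42,.308),.04),("guide",.070,.084,(.472,.323),.026)):
    m=(P[...,2]>lo)&(P[...,2]<hi)&(np.hypot(P[...,0]-c[0],P[...,1]-c[1])<r)
    rc=cv2.minAreaRect(P[m][:,:2].astype(np.float32)); print(nm,m.sum(),rc)
    if nm=="bar": c0=np.array(rc[0])
P=P.reshape(-1,3)
for c in (c0,np.array([.5395,.3449])):
    q=P[:,:2]-c; r=np.hypot(*q.T); a=(np.degrees(np.arctan2(q[:,1],q[:,0]))-198.85+180)%360-180
    k=(r>.030)&(r<.041); bins=np.arange(-110,112,2)
    hi,_=np.histogram(a[k&(P[:,2]>.070)&(P[:,2]<.084)],bins)
    print(' '.join(f"{int(b)}:{x}" for b,x in zip(bins,hi)))
cv2.imwrite("pics/w2c.png",cv2.resize(p[30:250,170:390,::-1],(600,600),interpolation=cv2.INTER_CUBIC))
```

```text
[  5.44933216  24.92356516 -55.36642431  79.92658275  20.34206339
  85.6610022   59.82546134] [0.53818888 0.34383434 0.23826894]
bar 1755 ((0.5395486354827881, 0.3450998365879059), (0.06872718036174774, 0.01992178149521351), 19.14085578918457)
plate 610 ((0.42371800541877747, 0.30555862188339233), (0.008107084780931473, 0.043631043285131454), 18.33519744873047)
guide 1213 ((0.47432661056518555, 0.32277601957321167), (0.027636384591460228, 0.037269409745931625), 18.683542251586914)
-110:11 -108:14 -106:16 -104:17 -102:6 -100:0 -98:0 -96:0 -94:0 -92:0 -90:0 -88:0 -86:0 -84:0 -82:1 -80:7 -78:13 -76:13 -74:14 -72:14 -70:13 -68:13 -66:14 -64:13 -62:14 -60:15 -58:14 -56:14 -54:15 -52:14 -50:13 -48:14 -46:17 -44:13 -42:9 -40:0 -38:0 -36:0 -34:0 -32:0 -30:0 -28:0 -26:0 -24:0 -22:0 -20:3 -18:12 -16:9 -14:11 -12:13 -10:10 -8:11 -6:9 -4:13 -2:11 0:8 2:14 4:10 6:11 8:11 10:8 12:12 14:11 16:8 18:10 20:1 22:0 24:0 26:0 28:0 30:0 32:0 34:0 36:0 38:0 40:1 42:13 44:15 46:15 48:15 50:13 52:15 54:13 56:17 58:12 60:13 62:14 64:15 66:12 68:16 70:13 72:15 74:13 76:12 78:10 80:0 82:0 84:0 86:0 88:0 90:0 92:0 94:0 96:0 98:0 100:1 102:10 104:19 106:15 108:14
-110:11 -108:14 -106:15 -104:17 -102:4 -100:0 -98:0 -96:0 -94:0 -92:0 -90:0 -88:0 -86:0 -84:0 -82:1 -80:8 -78:13 -76:12 -74:14 -72:15 -70:15 -68:14 -66:14 -64:13 -62:13 -60:15 -58:13 -56:16 -54:13 -52:14 -50:16 -48:13 -46:15 -44:15 -42:6 -40:0 -38:0 -36:0 -34:0 -32:0 -30:0 -28:0 -26:0 -24:0 -22:0 -20:7 -18:9 -16:10 -14:12 -12:11 -10:10 -8:11 -6:10 -4:14 -2:9 0:10 2:14 4:9 6:11 8:10 10:12 12:11 14:11 16:11 18:7 20:0 22:0 24:0 26:0 28:0 30:0 32:0 34:0 36:0 38:0 40:1 42:15 44:13 46:16 48:15 50:13 52:14 54:13 56:17 58:12 60:14 62:14 64:16 66:12 68:16 70:12 72:14 74:11 76:15 78:10 80:0 82:0 84:0 86:0 88:0 90:0 92:0 94:0 96:0 98:0 100:0 102:10 104:18 106:13 108:14
```

View pics/w2c.png

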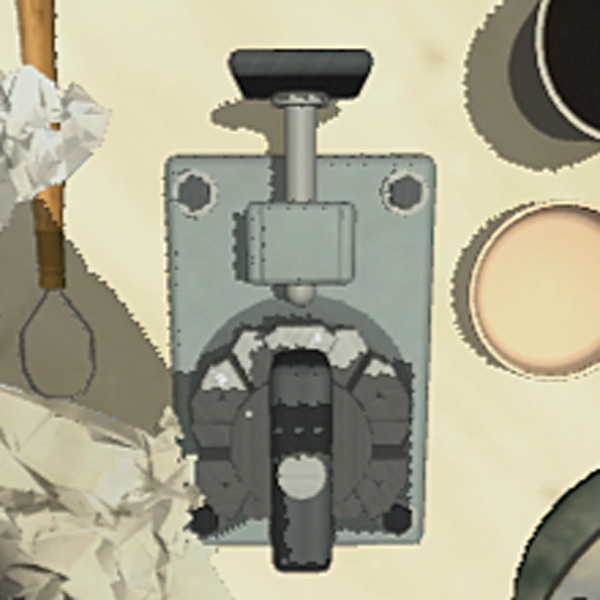

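The nut has not turned: the bar is still at 19.1°, and the grip read 0.7 mm, so the fingers closed on nothing. I'll go down again and look from the side.

Request:
{"api": "move_arm", "payload": {
  "steps": [
    [[-0.001,0.001,0.05],0],
    [[-0.001,0.001,0.09],0],
    [[-0.001,0.001,0.12],0],
    [[-0.001,0.001,0.138],0],
    [[-0.001,0.001,0.138],0],
    [[-0.001,0.001,0.138],0]
  ],
  "hand": -1
}}

```text
time_s: 9.18
tool_pos: [0.5396, 0.3464, 0.1024]
tool_rot: [180.0, 0.1, -161.2]
force: [0.1, 0.3, -0.6]
grip_width: 0.0871
```

Run:
```python
from h import *
o=env.get_obs(); print(o["tool_pos"],o["tool_rot"],o["grip_width"])
K,T=campose("side"); p,d=env.read_camera("side"); np.savez("s3.npz",P=cloud(K,T,d),p=p)
t=o["tool_pos"]; uv=proj(K,T,[t,t+[0,0,-.008],t+[0,0,.011],[.5395,.345,.103]]); print(uv)
b=p[:,:,::-1].copy()
c=cv2.resize(b[90:290,200:460],(780,600),interpolation=2)
for (u,v),col in zip(uv,((0,0,255),(0,255,0),(255,0,0),(0,255,255))): cv2.circle(c,(int((u-200)*3),int((v-90)*3)),4,col,-1)
cv2.imwrite("pics/s3.png",c)
```

```text
[0.53964814 0.34635125 0.10241021] [ 1.79970861e+02  1.09742040e-01 -1.61151223e+02] 0.08708411361850116
[[332.87625182 191.43933951]
 [332.61361488 195.73328475]
 [333.24067525 185.48125061]
 [332.99931318 191.45046598]]
```

View pics/s3.png

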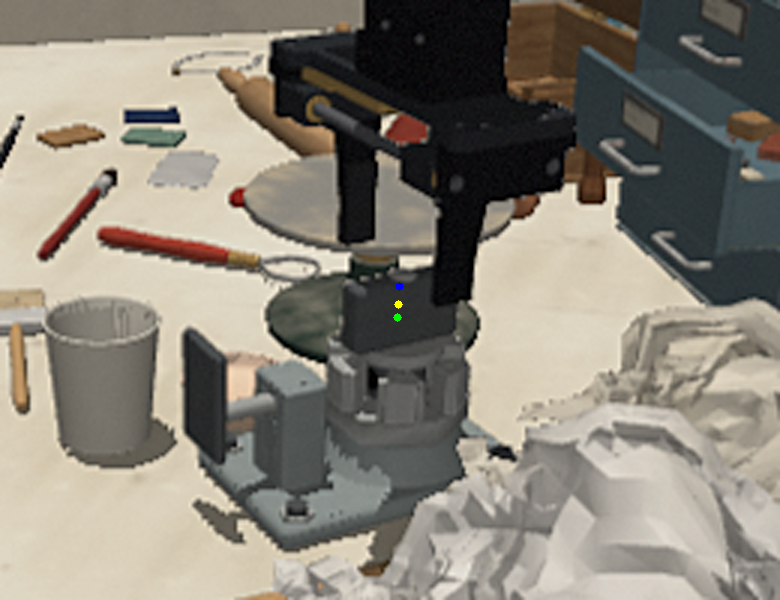

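The side picture shows the two fingertips at (455,300) and (360,240) at about the height of the bar's top edge, well above where the reported TCP (dots at 398,305) puts them. I'll measure the real tip height from depth.

Run:
```python
from h import *
f=np.load("s3.npz");P=f["P"];P0=np.load("side0.npz")["P"]
# pixels that changed vs the first picture = gripper
ch=(np.linalg.norm(P-P0,axis=2)>.02)&(P[...,2]>.06)&(P[...,2]<.25)&(P[...,1]<.5)&(P[...,1]>.2)&(P[...,0]>.4)&(P[...,0]<.7)
n=cv2.connectedComponentsWithStats(ch.astype(np.uint8)); 
o=env.get_obs(); Rt=rot(o["tool_rot"]);t=o["tool_pos"]
L=(P-t)@Rt  # tool coords
for v in range(150,196,3):
    m=ch[v]; 
    if m.any():
        u=np.where(m)[0]; print(v,[(int(a),L[v,a].round(3).tolist()) for a in u[::max(1,len(u)//5)]])
```

```text
150 [(312, [0.01, 0.056, -0.057]), (325, [-0.007, 0.043, -0.059]), (346, [0.038, -0.084, -0.107]), (359, [0.016, -0.085, -0.104]), (372, [-0.008, -0.085, -0.1]), (386, [-0.034, -0.086, -0.097])]
153 [(312, [0.012, 0.053, -0.053]), (324, [-0.007, 0.046, -0.053]), (350, [0.032, -0.087, -0.103]), (362, [0.01, -0.086, -0.099]), (374, [-0.014, -0.083, -0.094])]
156 [(312, [0.01, 0.056, -0.046]), (319, [0.002, 0.046, -0.049]), (345, [0.036, -0.08, -0.096]), (352, [0.027, -0.084, -0.096]), (359, [0.015, -0.086, -0.095]), (366, [0.004, -0.088, -0.094])]
159 [(312, [0.01, 0.055, -0.041]), (317, [0.008, 0.043, -0.045]), (322, [-0.002, 0.042, -0.044]), (348, [0.034, -0.085, -0.093]), (353, [0.007, -0.06, -0.08]), (358, [-0.005, -0.057, -0.077])]
162 [(312, [0.011, 0.053, -0.037]), (318, [0.006, 0.042, -0.039]), (324, [-0.008, 0.045, -0.036]), (350, [0.01, -0.057, -0.074]), (356, [-0.0, -0.059, -0.073])]
165 [(312, [0.01, 0.055, -0.03]), (317, [0.008, 0.041, -0.035]), (322, [-0.003, 0.044, -0.032]), (347, [0.012, -0.052, -0.068]), (352, [0.005, -0.056, -0.068]), (357, [-0.003, -0.058, -0.068])]

[... 1063 characters left out ...]
051, -0.039])]
183 [(344, [0.01, -0.045, -0.034]), (346, [0.01, -0.05, -0.037]), (348, [0.007, -0.051, -0.036]), (350, [0.002, -0.05, -0.035]), (352, [-0.001, -0.051, -0.035]), (354, [-0.003, -0.053, -0.035]), (356, [-0.008, -0.052, -0.034])]
186 [(343, [0.009, -0.041, -0.028]), (345, [0.012, -0.051, -0.032]), (347, [0.01, -0.053, -0.033]), (349, [0.005, -0.052, -0.031]), (351, [0.001, -0.052, -0.031]), (353, [-0.003, -0.052, -0.03]), (355, [-0.007, -0.051, -0.029])]
189 [(343, [0.009, -0.042, -0.023]), (345, [0.013, -0.053, -0.028]), (347, [0.007, -0.05, -0.026]), (349, [0.004, -0.051, -0.025]), (351, [0.001, -0.052, -0.025]), (353, [-0.004, -0.05, -0.024]), (355, [-0.007, -0.052, -0.024])]
```

Measured in tool axes, the tips (and the body) sit 30 mm further back than stated: the tips are at tool z≈-0.022 instead of +0.008. Laterally they are centred. So my first close was just over the top of the bar. I'll go 30 mm lower.

Request:
{"api": "move_arm", "payload": {
  "steps": [
    [[0,-0.001,0.01],0],
    [[0,-0.001,0.02],0],
    [[0,-0.001,0.03],0],
    [[0,-0.001,0.03],0]
  ],
  "hand": -1
}}

```text
time_s: 9.72
tool_pos: [0.5386, 0.344, 0.0696]
tool_rot: [-180.0, -0.1, -161.1]
force: [0.0, 0.8, 0.2]
grip_width: 0.0873
```

Request:
{"api": "move_arm", "payload": {
  "steps": [
    [[0,0,0],0],
    [[0,0,0],0],
    [[0,0,0],0],
    [[0,0,0],0],
    [[0,0,0],0],
    [[0,0,0],0],
    [[0,0,0],0],
    [[0,0,0],0],
    [[0,0,0],0],
    [[0,0,0],0],
    [[0,0,0],0]
  ],
  "hand": 1,
  "squeeze": 20
}}

```text
time_s: 11.1
tool_pos: [0.5391, 0.3452, 0.071]
tool_rot: [180.0, 0.0, -161.1]
force: [-0.0, 3.3, -1.6]
grip_width: 0.0198
```

Gripped now at 19.8 mm, which matches the bar. Turning.

Request:
{"api": "move_arm", "payload": {
  "steps": [
    [[0,0,0],0.06],
    [[0,0,0],0.12],
    [[0,0,0],0.18],
    [[0,0,0],0.24],
    [[0,0,0],0.3],
    [[0,0,0],0.36],
    [[0,0,0],0.42],
    [[0,0,0],0.47],
    [[0,0,0],0.5],
    [[0,0,0],0.515],
    [[0,0,0],0.515],
    [[0,0,0],0.515]
  ]
}}

```text
time_s: 12.6
tool_pos: [0.5391, 0.3458, 0.071]
tool_rot: [179.9, -0.0, 169.4]
force: [1.4, 5.2, -2.6]
grip_width: 0.0201
```

Request:
{"api": "move_arm", "payload": {
  "steps": [
    [[0,0,0],0],
    [[0,0,0],0],
    [[0,0,0],0],
    [[0,0,0],0],
    [[0,0,0],0],
    [[0,0,0],0],
    [[0,0,0],0],
    [[0,0,0],0],
    [[0,0,0],0]
  ],
  "hand": -1
}}

```text
time_s: 13.72
tool_pos: [0.5393, 0.3446, 0.071]
tool_rot: [-180.0, -0.0, 169.4]
force: [-0.5, -0.2, 0.7]
grip_width: 0.0869
```

Request:
{"api": "move_arm", "payload": {
  "steps": [
    [[0,0,-0.03],0],
    [[0,0,-0.08],0],
    [[0,0,-0.14],0],
    [[0,0,-0.17],-0.17],
    [[0,0,-0.17],-0.34],
    [[0,0,-0.17],-0.515],
    [[0,0,-0.17],-0.515],
    [[0,0,-0.17],-0.515]
  ]
}}

```text
time_s: 14.72
tool_pos: [0.5393, 0.3446, 0.2409]
tool_rot: [-180.0, -0.0, -161.3]
force: [0.4, -0.7, -0.2]
grip_width: 0.0868
```

Run:
```python
from h import *
K,T=campose("wrist"); p,d=env.read_camera("wrist"); P=cloud(K,T,d); np.savez("w4.npz",P=P,p=p,d=d,K=K,T=T)
print(env.get_obs()["qpos"],env.get_obs()["tool_pos"])
for nm,lo,hi,c,r in(("bar",.115,.132,(.538,.346),.05),("plate",.095,.115,(.42,.308),.04),("guide",.070,.084,(.472,.323),.026)):
    m=(P[...,2]>lo)&(P[...,2]<hi)&(np.hypot(P[...,0]-c[0],P[...,1]-c[1])<r)
    rc=cv2.minAreaRect(P[m][:,:2].astype(np.float32)); print(nm,m.sum(),rc)
P=P.reshape(-1,3)
c=np.array([.5395,.3449])
q=P[:,:2]-c; r=np.hypot(*q.T); a=(np.degrees(np.arctan2(q[:,1],q[:,0]))-198.8+180)%360-180
k=(r>.030)&(r<.041); bins=np.arange(-110,112,2)
hi,_=np.histogram(a[k&(P[:,2]>.070)&(P[:,2]<.084)],bins)
print(' '.join(f"{int(b)}:{x}" for b,x in zip(bins,hi)))
cv2.imwrite("pics/w4c.png",cv2.resize(p[30:250,170:390,::-1],(600,600),interpolation=cv2.INTER_CUBIC))
```

```text
[  4.67449552  24.58424476 -54.24581726  79.57510603  19.79076744
  85.74106393  60.24224224] [0.53928373 0.34462402 0.24088528]
bar 1744 ((0.5399472117424011, 0.3455440402030945), (0.020333433523774147, 0.06957034021615982), 79.54678344726562)
plate 623 ((0.4234429597854614, 0.30566003918647766), (0.0084431953728199, 0.04306407645344734), 18.894859313964844)
guide 1201 ((0.4743780195713043, 0.3224591016769409), (0.027774866670370102, 0.037402041256427765), 18.697290420532227)
-110:4 -108:10 -106:14 -104:11 -102:13 -100:15 -98:11 -96:15 -94:12 -92:11 -90:15 -88:10 -86:15 -84:14 -82:13 -80:13 -78:14 -76:17 -74:14 -72:8 -70:0 -68:0 -66:0 -64:0 -62:0 -60:0 -58:0 -56:0 -54:0 -52:0 -50:4 -48:9 -46:10 -44:9 -42:8 -40:11 -38:9 -36:11 -34:11 -32:10 -30:10 -28:11 -26:9 -24:11 -22:13 -20:11 -18:11 -16:14 -14:13 -12:9 -10:0 -8:0 -6:0 -4:0 -2:0 0:0 2:0 4:0 6:0 8:0 10:3 12:9 14:14 16:13 18:16 20:14 22:14 24:15 26:15 28:12 30:12 32:16 34:12 36:17 38:15 40:12 42:16 44:13 46:11 48:10 50:3 52:0 54:0 56:0 58:0 60:0 62:0 64:0 66:0 68:0 70:0 72:9 74:14 76:16 78:13 80:14 82:13 84:10 86:17 88:11 90:10 92:14 94:14 96:13 98:13 100:15 102:12 104:14 106:13 108:8
```

View pics/w4c.png

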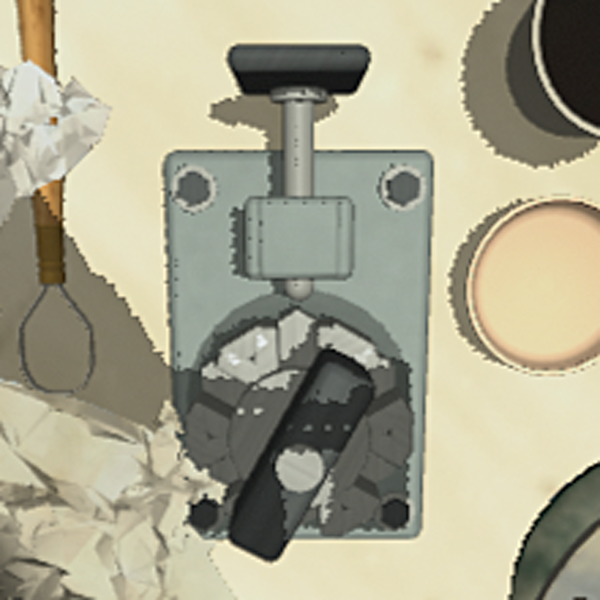

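The slot is now centred on the pin to within about 0.5° (edges at -10.2° and +10.4°), with the bar turned 29.6°. Next: fingers shut, and round behind the thumb plate.

Request:
{"api": "move_arm", "payload": {
  "steps": [
    [[0.05,0,0],0],
    [[0.1,0,0],0],
    [[0.14,0,0],0],
    [[0.155,0,0],0],
    [[0.155,0,0.02],0],
    [[0.155,0,0.06],0],
    [[0.155,0,0.11],0],
    [[0.155,0,0.15],0],
    [[0.155,0,0.18],0],
    [[0.155,0,0.195],0],
    [[0.155,0,0.195],0],
    [[0.155,0,0.195],0]
  ],
  "hand": 1,
  "squeeze": 20
}}

```text
time_s: 16.27
tool_pos: [0.3935, 0.2953, 0.0472]
tool_rot: [180.0, 0.1, -161.2]
force: [-0.2, -0.0, 0.5]
grip_width: 0.0004
```

Run:
```python
from h import *
o=env.get_obs(); print(o["tool_pos"],o["tool_rot"],o["grip_width"],o["force"],o["qpos"])
p,d=env.read_camera("side"); cv2.imwrite("pics/s5.png",cv2.resize(p[90:290,180:440,::-1],(780,600),interpolation=2))
```

```text
[0.39353048 0.29525811 0.0472401 ] [ 1.79991184e+02  1.20278340e-01 -1.61150535e+02] 0.0003648352327720274 [-0.19385964 -0.02412423  0.53128273] [ 13.96502465  14.56281414 -58.87314649 113.6841857   14.53574373
  59.37525737  57.27614045]
```

View pics/s5.png

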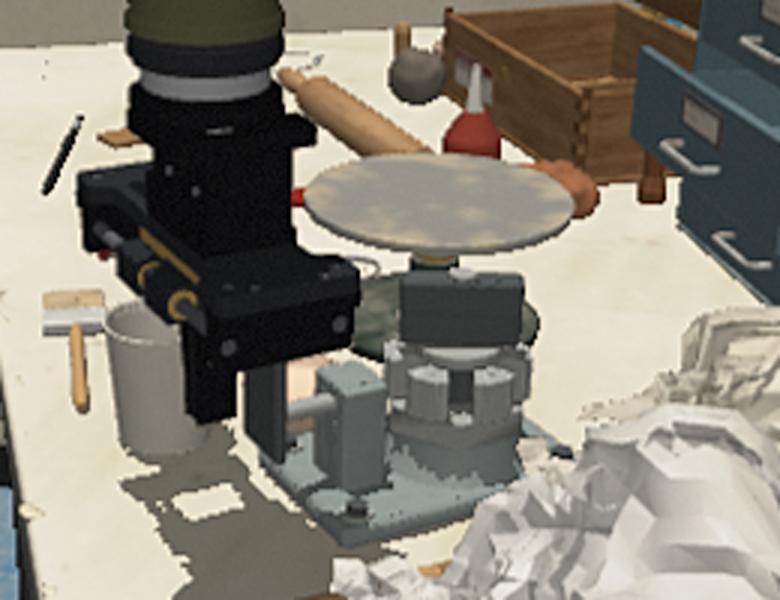

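The side picture shows the closed fingers at (210,380), upright behind the plate at (263,400), with the body clear above it. Pushing in stages and watching the force.

Request:
{"api": "move_arm", "payload": {
  "steps": [
    [[-0.008,0,0],0],
    [[-0.014,0,0],0],
    [[-0.018,0,0],0],
    [[-0.022,0,0],0],
    [[-0.026,0,0],0],
    [[-0.029,0,0],0],
    [[-0.029,0,0],0]
  ]
}}

```text
time_s: 17.2
tool_pos: [0.4204, 0.304, 0.0458]
tool_rot: [180.0, 0.0, -161.1]
force: [-0.5, -0.4, -0.6]
grip_width: 0.0003
```

Request:
{"api": "move_arm", "payload": {
  "steps": [
    [[-0.003,0,0],0],
    [[-0.006,0,0],0],
    [[-0.009,0,0],0],
    [[-0.012,0,0],0],
    [[-0.012,0,0],0]
  ]
}}

```text
time_s: 17.82
tool_pos: [0.4319, 0.3079, 0.0459]
tool_rot: [180.0, 0.0, -161.1]
force: [-1.8, -0.5, -1.1]
grip_width: 0.0005
```

Request:
{"api": "move_arm", "payload": {
  "steps": [
    [[-0.003,0,0],0],
    [[-0.005,0,0],0],
    [[-0.007,0,0],0],
    [[-0.008,0,0],0],
    [[-0.008,0,0],0]
  ]
}}

```text
time_s: 18.45
tool_pos: [0.4392, 0.3104, 0.046]
tool_rot: [180.0, 0.0, -161.1]
force: [-1.9, -0.3, -1.4]
grip_width: 0.0005
```

Request:
{"api": "move_arm", "payload": {
  "steps": [
    [[-0.001,0,0],0],
    [[-0.002,0,0],0],
    [[-0.002,0,0],0]
  ]
}}

```text
time_s: 18.82
tool_pos: [0.4391, 0.3103, 0.0459]
tool_rot: [-179.9, -0.2, -161.1]
force: [-6.3, -3.6, 4.9]
grip_width: 0.0002
```

Request:
{"api": "move_arm", "payload": {
  "steps": [
    [[-0.001,0,0],0],
    [[-0.003,0,0],0],
    [[-0.003,0,0],0]
  ]
}}

```text
time_s: 19.2
tool_pos: [0.4389, 0.3101, 0.0459]
tool_rot: [-179.8, -0.6, -161.1]
force: [-14.6, -8.5, 12.8]
grip_width: 0.0006
```

Request:
{"api": "move_arm", "payload": {
  "steps": [
    [[0.01,0,0],0],
    [[0.025,0,0],0],
    [[0.045,0,0],0],
    [[0.045,0,-0.05],0],
    [[0.045,0,-0.1],0],
    [[0.045,0,-0.16],0],
    [[0,0,-0.195],0],
    [[-0.06,0,-0.195],0],
    [[-0.11,0,-0.195],0],
    [[-0.11,0,-0.195],0],
    [[-0.11,0,-0.195],0]
  ]
}}

```text
time_s: 20.58
tool_pos: [0.5468, 0.3482, 0.241]
tool_rot: [180.0, -0.0, -161.1]
force: [0.1, 0.2, 0.2]
grip_width: 0.0004
```

Run:
```python
from h import *
K,T=campose("wrist"); p,d=env.read_camera("wrist"); P=cloud(K,T,d)
c=np.array([.5397,.3452]); u=np.array([.9466,.3225])
for nm,lo,hi,cc,r in(("bar",.115,.132,(.538,.346),.05),("plate",.095,.115,(.44,.312),.04),("guide",.070,.084,(.472,.323),.026)):
    m=(P[...,2]>lo)&(P[...,2]<hi)&(np.hypot(P[...,0]-cc[0],P[...,1]-cc[1])<r)
    rc=cv2.minAreaRect(P[m][:,:2].astype(np.float32)); print(nm,m.sum(),rc,(np.array(rc[0])-c)@u)
cv2.imwrite("pics/w6c.png",cv2.resize(p[30:250,170:390,::-1],(600,600),interpolation=cv2.INTER_CUBIC))
P0=np.load("w4.npz")["P"]
for n in("top",):
    K,T=campose(n); p,d=env.read_camera(n); Pt=cloud(K,T,d); 
    for q in("beaker","dish","loop_tool"):
        for r in env.cut_out(n,q)[:1]: print(q,r["conf"],r["uv"])
```

```text
bar 1770 ((0.5401768684387207, 0.34541255235671997), (0.020188212394714355, 0.0697178766131401), 79.42559051513672) 0.0005199517991352461
plate 500 ((0.45356592535972595, 0.31615057587623596), (0.007211729884147644, 0.04324967786669731), 18.988788604736328) -0.09090295433439728
guide 1309 ((0.47160738706588745, 0.32249242067337036), (0.03235480561852455, 0.039180412888526917), 18.9678897857666) -0.07177966173626897
beaker 0.92 [237.0, 241.3]
dish 0.95 [232.6, 203.1]
loop_tool 0.55 [345.0, 219.1]
```

View pics/w6c.png

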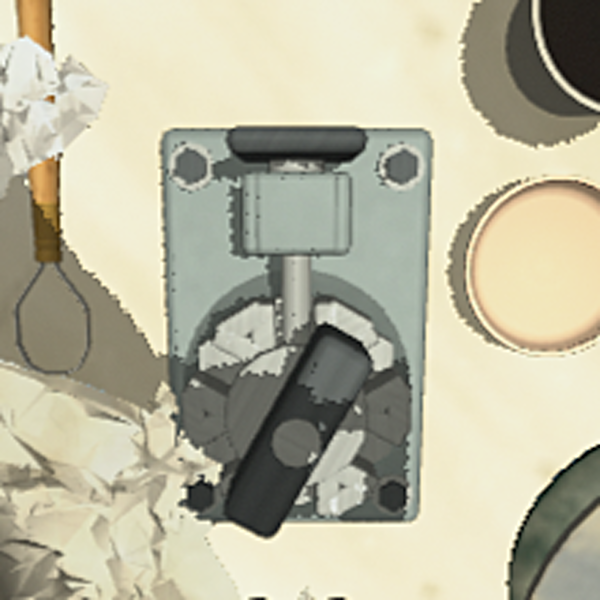

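The picture shows the pin (295,290) running through the slot under the bar and the plate (295,145) close up to the guide. The loop tool, dish and beaker have not moved. Handing in.

```bash
python3 -c "
from cell import env
print(env.sign_off())"
```

```text
the job is handed in; nothing more can be done
None
```

The nut is on the next slot and the lock pin is fully home. I turned the nut about 29.6° (0.515 rad) clockwise by its cross bar. I then pushed the pin through the slot until it stopped hard, using the closed fingertips on the thumb plate. The robot's clock read about 21 s at hand-in.

**First attempt:** My first grip closed on air just above the bar and the nut did not move. The side camera showed the fingertips about 30 mm higher relative to the reported TCP than the interface text says. I went down 30 mm further and then gripped the bar properly (19.8 mm opening). A wrist force of 5.6 N showed during that first attempt, so the fingertips may have lightly brushed the bar top.

**Last checks:**
- **Slot:** before the push it was centred on the pin to within about 0.5°.
- **Pin:** the push took about 2 N until it stopped, with no tooth contact. The thumb plate moved about 32 mm, leaving its face about 95 mm from the spindle axis, against about 96 mm expected for fully home. I pressed up to about 21 N against the stop.
- **Nut:** the bar angle was unchanged after the push.
- **Surroundings:** the beaker, dish and loop tool were where they started, to within about 1.5 pixels in the top camera. The arm was clear of everything when I handed in.

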